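Unscrew the sprung cap of the vacuum filter and pull the spent cartridge

TASK

The bench vacuum filter is due for a new element. Unscrew the black spring-loaded cap of the filter housing anticlockwise, letting it climb on its plastic thread without forcing it up, down or sideways, and keep hold of it so that it cannot jump off when the thread runs out; then set it down, open side down, in the round steel parts dish. Lift the spent blue-ended cartridge out of the housing and put it into the empty red bin on the left, leaving the blue desoldering pump, the glue bottle and the small black jar where they are.

Things in the scene. Friction and masses are not known exactly. Their poses are not given: they have to be found in the camera images.
- filter_housing: Vacuum filter housing, fixed upright on the bench: 84 x 84 x 8 mm steel foot, aluminium block with a brass hose barb on its +y and -y sides (tips 56 mm from the axis, 21 mm high), clear barrel of 54 mm diameter, aluminium collar (56 mm, top 87.5 mm high), then a white threaded neck up to 122 mm. Origin: on its vertical axis, at bench height.
- neck_rim (a point): Centre of the neck's mouth, 122 mm up on the housing's axis. Neck 38 mm wide, 46 over the thread, bore 30. The right-hand thread has three starts and 0.5 mm or more of play. It is shallow at the bottom, to draw the seal tight, and runs out steeply: the climb grows on the way from about 14 to 26 mm per turn. The cap comes free all at once after 6.7 to 7.8 rad. The contacts of cap and housing may add up to 22 N at most, spring and side loads included.
- screw_cap: Black ribbed plastic screw cap, 54 mm diameter, 40 mm high, about 60 g, closed on top, open below, three lugs inside its skirt. Origin: centre of its lower edge; z along its axis towards the top. Origin height when shut about 89 mm, free from about 112 mm, clear of the neck above 121 mm. Grasp it across the diameter from above, at any angle; 40 to 50 N of grip turn it.
- cap_top (a point): Centre of the cap's top, 40 mm above its origin. A spring below pushes the cap up through the cartridge with about 10 N when shut, 5 N as it frees. The thread does not run back when let go, but the free cap would jump about 11 mm: in the hand, freeing is felt as that push reaching the fingers.
- filter_cartridge: Spent filter cartridge: cylinder of 25 mm diameter, 70 mm long, about 35 g, blue plastic ends, pleated cream paper between. Origin: centre of its lower end, z along its axis. It stands loose on the sprung seat in the bore, under the cap; its lower end leaves the bore at 122 mm height. It is drawn straight up.
- cartridge_top (a point): Centre of the cartridge's blue upper end, 70 mm from its origin. With the cap off, the spring holds it about 36 mm above the neck's rim (158 mm above the bench).
- cartridge_mid (a point): Middle of the cartridge, 35 mm from its origin on its axis.
- parts_dish: Low round stainless steel parts dish with a heavy magnetic base: 132 mm over the flared rim, 12 mm high, flat inner floor of 112 mm diameter, 4 mm above the bench. Origin: centre of its underside.
- red_bin: Empty open red plastic bin, 122 x 107 x 64 mm (x, y, z; 2 mm walls, the front wall on its -x side only 45 mm high), on the left of the bench. Origin: centre of its underside. A second red bin, full of parts, far off to the right, is not meant.
- desolder_pump: Blue desoldering pump lying on the bench, 19 x 214 x 21 mm. Bystander. Origin: centre of its underside.
- glue_bottle: Small white and blue glue bottle with a pointed cap, 30 mm diameter, 99 mm high. Bystander. Origin: centre of its underside.
- paste_jar: Small black round jar, 48 mm diameter, 37 mm high. Bystander. Origin: centre of its underside.
Not all that is in view belongs to the job. What is shaped like the screw_cap but purple or yellow is not meant.

How it is judged:
By the outcome, as a careful person would: the job done as asked, in the order asked, and still so for the second after the job is handed in, with the robot touching nothing.
It also fails if it takes over 72 s, if anything falls off the work surface, if the arm or the gripper's body presses on something with over 40 N, if the wrist force passes 120 N, or if a joint passes its speed limit or range.

ROBOT

A 6-joint arm with a two-finger parallel gripper is mounted at the origin on a cart in front of the work surface, level with it; the furniture and walls round the work are solid. World frame = base frame: x ahead of the robot, y to its left, z up, the work surface at z = 0. Lengths are in mm, angles in degrees, forces in N, time in s.
With the tool pointing down it reaches from about 275 to 825 mm from the base axis. Payload 4.9 kg.
Tool frame: the origin (TCP) lies at the very end of the fingers, on their centre line; the grasp point (between the pads) lies 19 mm behind it; z points along the fingers, y is the line along which they close (so a half turn about z gives the same grasp; the last joint's range is limited). The gripper opens to 85 mm and grips with 20 to 120 N. Pads are 22 mm wide; open, the fingers measure 114 mm over their backs; the gripper's body (76 mm by 85 mm) begins 54 mm behind the grasp point. The pads swing forward as they close: fully open they stand 13 mm farther back than shut.
Start: joints at [55.737, 18.69, -11.035, 60.275, 0, 82.311], TCP at [246.04, 491.918, 231.281] pointing down, gripper open.
Joint ranges: [-152.03, 152.03], [-55.5, 102.48], [-74.3, 77.21], [-110.64, 120.58], [-84.22, 78.4], [-180, 180]. Speed limits (degrees/s): [147.25, 147.25, 180, 180, 180, 180].

INTERFACE

Orientations are given as a 3x3 rotation matrix whose columns are the frame's x, y, z axes.
In Python, from cell import arm gives the robot as it stands.
- The arm moves only by the tool step_arm, never from a script. Its argument "moves" is a list of rows, each a list of 3 entries, a list of its own where there are three numbers: the shift along the tool's x, y, z in mm, then the turn, a rotation vector about the tool's x, y, z in rad, then the finger opening in mm, from 0 to 85.4. A call has exactly 5 rows; each row is the pose to reach, as a shift and turn from the pose commanded when the call began, along the tool's axes at that moment; what a row does not reach only later rows make up. A row lasts 1/10 s, in which the tool goes at most 50 mm and 8.59 degrees, less where a joint would pass 70% of its speed; a pose out of reach is approached as far as the arm can. A call with a gripper value outside its range is refused whole. The fingers move at their own pace and stop on an object; "grip_force" is the grip in N (left out, the last holds). Time passes only in rows, so rows that repeat a pose let the fingers close, or fill a call up. It gives the time, the measured TCP pose, the force, the opening and the grip force at its end, in the units of the state.
- arm.read_state(): the state, without advancing time (a new reading comes with each control period).
- arm.read_camera(name): name is "scene" or "top" or "wrist"; returns a dict with "img" (420x560x3 uint8, blue, green, red), "fov_y" (degrees; the focal length in pixels is half the picture's height over the tangent of half this angle, whatever the lens; pixels are square), "cx", "cy" (the principal point, pixels), "k1" (the pictures are not rectified: a ray, as slopes to the right and down, at radius r is drawn at 1 + k1 r^2 times it, then the intrinsics apply), "position" and "orientation" of the camera in the world; the wrist camera has in their place "tool_from_camera" (4x4, takes a point from camera to tool coordinates, whose origin is the TCP and whose axes are the flange's). Camera axes: x right, y down, z forward; pixel columns grow to the right and rows downward; lengths in mm; the calibration is good to about 2 mm. A picture is of the moment at which its call begins: read the wrist's pose just before it. There is no depth.
- arm.sign_off(): hands the job in; it is judged then, once.
The state is a dict: "t": time; "q": joint angles; "qd": joint speeds; "joint_efforts": joint torques, N m; "ee_pos": TCP position; "ee_rot": TCP orientation; "contact_force": force on the tool from outside, world axes, zero at the start; "wrist_torque": the same for the moment, N m; "gripper_width": finger opening in mm; "finger_force": force on a finger pad.
Only numpy, scipy, OpenCV 4.12 (cv2) and the standard library are available. Lean on these libraries where they do the work, as an engineer would, in place of code of your own. Each camera call takes 0.05 s, during which the arm holds its last target. There are 200 camera calls.

## Working session

There is one attempt and no reset: what is moved stays moved. The work goes in short steps, Python scripts to look and compute and a tool call to move; the robot and the scene stay as the last step left them, time stands still between calls to the robot, and variables do not carry over. Pictures are saved under pics/ and viewed, at most 10 in all, crops included, and the job is handed in when it is done.

Besides the shell and the picture viewer there is one more tool, called after "Request:" as a command line: name --argument value ..., lists and objects as JSON in quotes. step_arm: Moves the arm, as the interface text tells. Its arguments: {"type":"object","properties":{"moves":{"type":"array"},"grip_force":{"type":"number"}},"required":["moves"]}

```bash
mkdir -p pics; cat > h.py <<'E'
import numpy as np, cv2
from cell import arm
def cam(n):
    s=arm.read_state(); c=arm.read_camera(n)
    if n=="wrist":
        T=np.array(c["tool_from_camera"]); R=np.array(s["ee_rot"])
        c["position"]=np.array(s["ee_pos"])+R@T[:3,3]; c["orientation"]=R@T[:3,:3]
    c["f"]=c["img"].shape[0]/2/np.tan(np.radians(c["fov_y"])/2)
    c["K"]=np.array([[c["f"],0,c["cx"]],[0,c["f"],c["cy"]],[0,0,1]])
    c["d"]=np.array([c["k1"],0,0,0,0.])
    return c
def ray(c,u,v):
    p=cv2.undistortPoints(np.array([[[u,v]]],float),c["K"],c["d"])[0,0]
    return np.array(c["position"],float),np.array(c["orientation"])@np.array([p[0],p[1],1])
def onz(c,u,v,z):
    o,d=ray(c,u,v); return (o+d*(z-o[2])/d[2]).round(1)
def proj(c,P):
    q=np.array(c["orientation"]).T@(np.array(P,float)-np.array(c["position"]))
    return cv2.projectPoints(q.reshape(1,1,3),np.zeros(3),np.zeros(3),c["K"],c["d"])[0].ravel().round(1)
def tri(*rays):
    A=0;b=0
    for o,d in rays:
        d=d/np.linalg.norm(d);M=np.eye(3)-np.outer(d,d);A=A+M;b=b+M@o
    return np.linalg.solve(A,b).round(1)
E
python3 - <<'E'
from h import *
import pickle
D={n:cam(n) for n in("scene","top","wrist")}
pickle.dump(D,open("c0.pkl","wb"))
for n,c in D.items(): print(n,np.round(c["position"]),np.round(c["orientation"],2).tolist(),c["f"],c["k1"]); cv2.imwrite(f"pics/{n}0.png",c["img"])
s=arm.read_state();print(s)
E
```

```text
scene [ 212. -825.  855.] [[0.9, -0.28, 0.33], [-0.43, -0.61, 0.67], [0.01, -0.74, -0.67]] 412.48271390906405 0.005068219898849904
top [ 213.  -71. 1782.] [[-0.03, -0.98, 0.21], [-1.0, 0.03, -0.0], [-0.0, -0.21, -0.98]] 494.762794781918 -0.08300572221570961
wrist [179. 525. 374.] [[0.45, 0.86, 0.26], [0.89, -0.43, -0.13], [-0.0, 0.29, -0.96]] 334.3658022914029 0.01344982217170479
{'t': 0.15, 'q': array([ 5.57376542e+01,  1.87222352e+01, -1.10774871e+01,  6.02760649e+01,
       -1.74649065e-03,  8.23107315e+01]), 'qd': array([ 0.13660061, -0.18845088,  0.092086  , -0.06118368,  0.03523559,
        0.01781068]), 'joint_efforts': array([ 1.32142090e-03, -4.43705392e+01,  2.62664312e+01,  1.04499370e-02,
       -1.21906514e-04,  8.12154781e-06]), 'ee_pos': array([245.78569735, 491.53324509, 230.69252546]), 'ee_rot': array([[-8.94364492e-01,  4.47338392e-01, -7.19485025e-04],
       [ 4.47338947e-01,  8.94363815e-01, -1.11035976e-03],
       [ 1.46774824e-04, -1.31492001e-03, -9.99999125e-01]]), 'contact_force': array([-0.7283355 , -0.21969691,  0.18602007]), 'wrist_torque': array([ 0.01286949, -0.01308825, -0.00704462]), 'finger_force': 0.0, 'gripper_width': 85.43312775455728}
```

View pics/scene0.png

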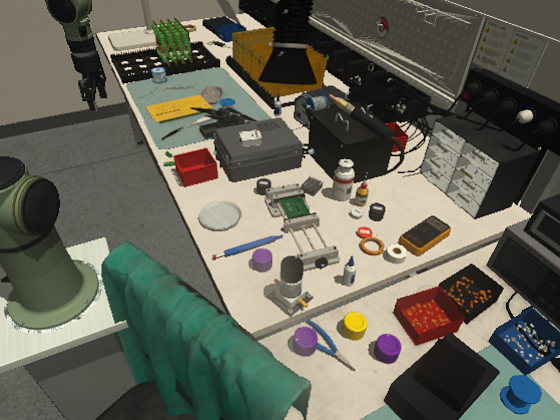

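View pics/top0.png

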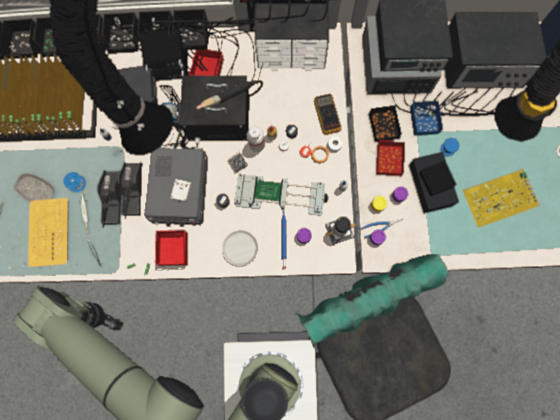

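The scene view shows the housing with its black cap at scene (291,268) / top (342,226). The dish is at scene (219,215) / top (240,248), and the empty red bin is at scene (196,166) / top (171,249). The pump is at top (284,237), with glue bottles at scene (350,270) and (343,180).

- **Cap candidates:** black on the housing at scene (291,268); purple at (262,260), (305,341) and (388,348); yellow at (355,325). The black one on the housing fits.
- **Bin candidates:** empty at top (171,249), a part-hidden red one at (207,65) and full at (390,158). The first fits, being empty and on the left.

I'll confirm both in an enlarged crop.

```bash
python3 - <<'E'
import pickle,cv2,numpy as np
D=pickle.load(open("c0.pkl","rb"))
s=D["scene"]["img"];t=D["top"]["img"]
a=cv2.resize(s[240:330,250:370],(480,360),interpolation=2)
b=cv2.resize(t[200:260,300:380],(320,240),interpolation=2)
c=cv2.resize(t[220:280,140:270],(520,240),interpolation=2)
o=np.zeros((600,800,3),np.uint8);o[:360,:480]=a;o[:240,480:]=b;o[360:,:520]=c
cv2.imwrite("pics/crop1.png",o)
E
```

```text
(no output)
```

View pics/crop1.png

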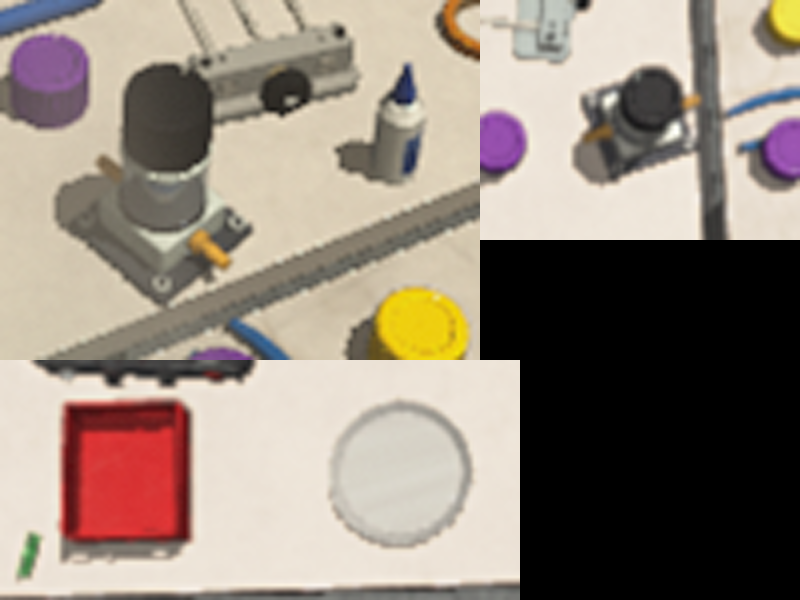

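The crop confirms it: a black cap on the housing with brass barbs, an empty red bin, and the dish. Next I measure them.

```bash
python3 - <<'E'
from h import *
import pickle
D=pickle.load(open("c0.pkl","rb"));t=D["top"];s=D["scene"]
# cap: dark blob in top
g=t["img"].max(2).astype(int)
m=np.zeros_like(g,np.uint8);m[213:235,330:351]=(g[213:235,330:351]<75)
n,l,st,ce=cv2.connectedComponentsWithStats(m);i=1+np.argmax(st[1:,4]);print("cap top blob",st[i],ce[i])
print(onz(t,*ce[i],125))
g=s["img"].max(2);m=np.zeros_like(g,np.uint8);m[250:290,278:306]=(g[250:290,278:306]<95)
n,l,st,ce2=cv2.connectedComponentsWithStats(m);i2=1+np.argmax(st[1:,4]);print("scene",st[i2],ce2[i2])
print("mid at z109",onz(s,*ce2[i2],109), "tri",tri(ray(t,*ce[i]),ray(s,*ce2[i2])))
# barbs
h=cv2.cvtColor(t["img"],cv2.COLOR_BGR2HSV);m=cv2.inRange(h,(8,120,80),(25,255,255));m[:,:320]=0;m[:,360:]=0;m[:210]=0;m[245:]=0
n,l,st,ce3=cv2.connectedComponentsWithStats(m)
for k in range(1,n):print("barb",st[k],ce3[k],onz(t,*ce3[k],21))
# bin
hb=((h[...,0]<8)|(h[...,0]>172))&(h[...,1]>150)&(h[...,2]>60);m=np.zeros_like(m);m[220:275,150:195]=hb[220:275,150:195]*255
c=max(cv2.findContours(m,0,2)[0],key=cv2.contourArea);r=cv2.minAreaRect(c);print("bin",r,[onz(t,*p,60) for p in cv2.boxPoints(r)],onz(t,*r[0],60))
# dish
d=t["img"].astype(int);sat=h[...,1];
m=np.zeros_like(m);roi=cv2.Canny(cv2.cvtColor(t["img"],6),40,100)[228:268,220:262];ys,xs=np.nonzero(roi)
c=np.c_[xs+220,ys+228].astype(np.float32);hull=cv2.convexHull(c);e=cv2.fitEllipse(hull);print("dish",e,onz(t,*e[0],12),onz(t,e[0][0]+e[1][0]/2,e[0][1],12))
print("cap other tests: purple",onz(t,303,236,40))
E
```

```text
cap top blob [333 218  17  17 195] [341.6        225.61538462]
[ 530.9 -263.7  125. ]
scene [281 256  23  27 514] [291.53891051 269.15564202]
mid at z109 [ 539.3 -268.4  109. ] tri [ 537.1 -266.6  107.1]
barb [351 224   4   3   8] [352.5 225. ] [ 551.9 -315.5   21. ]
barb [326 231   7   4  17] [329.47058824 233.        ] [ 525.  -230.4   21. ]
bin ((171.0, 247.5), (33.0, 30.0), 90.0) [array([543.4, 389.4,  60. ]), array([540.3, 281.7,  60. ]), array([422.7, 280.3,  60. ]), array([425.4, 386.6,  60. ])] [482.6 334.3  60. ]
dish ((239.36317443847656, 248.3847198486328), (36.63311004638672, 38.42618942260742), 39.88526153564453) [479.9  96.8  12. ] [478.   30.6  12. ]
cap other tests: purple [ 513.6 -133.7   40. ]
```

Request:
step_arm --moves '[[[-34, -31, -2], [0, 0, 0], 85], [[-68, -62, -4], [0, 0, 0], 85], [[-102, -93, -6], [0, 0, 0], 85], [[-136, -124, -8], [0, 0, 0], 85], [[-170, -155, -10], [0, 0, 0], 85]]'

```text
t: 0.65
ee_pos: [328.8, 275.6, 241.2]
ee_rot: [[-0.895, 0.447, 0.0], [0.447, 0.895, -0.0], [-0.0, -0.0, -1.0]]
contact_force: [0.9, -0.4, 0.4]
gripper_width: 85.0
finger_force: 0.0
```

Request:
step_arm --moves '[[[-34, -31, -2], [0, 0, 0], 85], [[-68, -62, -4], [0, 0, 0], 85], [[-102, -93, -6], [0, 0, 0], 85], [[-136, -124, -8], [0, 0, 0], 85], [[-170, -155, -10], [0, 0, 0], 85]]'

```text
t: 1.15
ee_pos: [411.6, 60.8, 251.4]
ee_rot: [[-0.894, 0.447, 0.0], [0.447, 0.894, 0.0], [-0.0, 0.0, -1.0]]
contact_force: [0.2, 0.7, -0.7]
gripper_width: 85.0
finger_force: 0.0
```

Request:
step_arm --moves '[[[-34, -31, -2], [0, 0, 0], 85], [[-68, -62, -4], [0, 0, 0], 85], [[-102, -93, -6], [0, 0, 0], 85], [[-136, -124, -8], [0, 0, 0], 85], [[-170, -155, -10], [0, 0, 0], 85]]'

```text
t: 1.65
ee_pos: [494.3, -154.0, 261.2]
ee_rot: [[-0.894, 0.448, -0.0], [0.448, 0.894, 0.0], [0.0, 0.0, -1.0]]
contact_force: [1.4, 0.7, 0.7]
gripper_width: 84.9
finger_force: 0.0
```

Request:
step_arm --moves '[[[-34, -31, 0], [0, 0, 0], 85], [[-64, -60, 0], [0, 0, 0], 85], [[-82, -76, 0], [0, 0, 0], 85], [[-88, -82, 0], [0, 0, 0], 85], [[-88, -82, 0], [0, 0, 0], 85]]'

```text
t: 2.15
ee_pos: [535.9, -265.3, 260.5]
ee_rot: [[-0.894, 0.448, -0.001], [0.448, 0.894, 0.001], [0.001, 0.0, -1.0]]
contact_force: [-0.0, -0.2, 0.0]
gripper_width: 84.7
finger_force: 0.0
```

```bash
python3 - <<'E'
from h import *
import pickle
c=cam("wrist");pickle.dump(c,open("w1.pkl","wb"));cv2.imwrite("pics/w1.png",c["img"]);s=arm.read_state();print(s["q"],s["ee_pos"],c["position"],proj(c,[536,-267,129]))
E
```

```text
[-3.33412611e+01  2.29243049e+01 -4.42223322e-01  6.67242597e+01
  2.62688535e-02 -6.75726905e+00] [ 535.70088474 -264.17532633  260.75786049] [ 469.24112704 -232.38831066  403.74840966] [276.8 196.5]
```

View pics/w1.png

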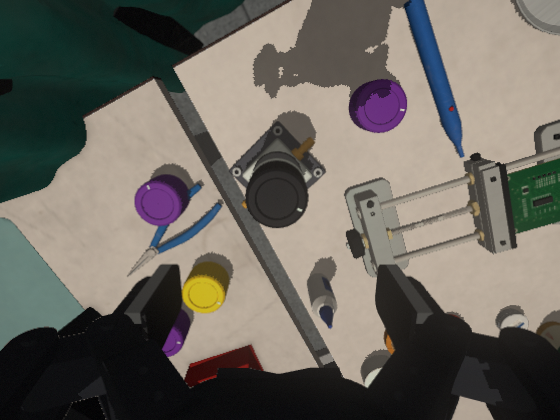

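The wrist view shows the black cap's top disc at about (277,195), with the brass barb and the foot screws visible. I'll fit the disc now.

```bash
python3 - <<'E'
from h import *
import pickle
c=pickle.load(open("w1.pkl","rb"));im=c["img"];R=im[140:245,225:330]
e=cv2.Canny(cv2.cvtColor(R,6),30,80)
for p2 in (30,18):
    r=cv2.HoughCircles(cv2.cvtColor(R,6),cv2.HOUGH_GRADIENT,1,5,param1=90,param2=p2,minRadius=24,maxRadius=40)
    if r is not None:
        for x,y,q in r[0][:4]: print(x+225,y+140,q,onz(c,x+225,y+140,129))
# lower boundary of dark blob, as rays on plane z=129 -> circle R 27
g=im.max(2);m=np.zeros_like(g);m[140:245,225:330]=(g[140:245,225:330]<60)*255
m=cv2.morphologyEx(m,cv2.MORPH_CLOSE,np.ones((5,5)))
k=max(cv2.findContours(m,0,1)[0],key=cv2.contourArea)[:,0]
k=k[(k[:,1]>198)];P=np.array([onz(c,*p,129)[:2] for p in k])
from scipy.optimize import least_squares
f=least_squares(lambda a:np.hypot(P[:,0]-a[0],P[:,1]-a[1])-a[2],[536,-267,27],loss="soft_l1");print(len(k),f.x,np.abs(f.fun).mean())
f=least_squares(lambda a:np.hypot(P[:,0]-a[0],P[:,1]-a[1])-27,[536,-267],loss="soft_l1");print(f.x,np.abs(f.fun).mean())
print(im[195,277],im[170,277])
E
```

```text
274.5 194.5 33.8 [ 533.6 -268.   129. ]
274.5 189.5 38.3 [ 529.7 -266.   129. ]
278.5 185.5 33.8 [ 528.1 -261.4  129. ]
279.5 196.5 35.0 [ 537.1 -265.   129. ]
274.5 194.5 33.8 [ 533.6 -268.   129. ]
274.5 189.5 38.3 [ 529.7 -266.   129. ]
281.5 195.5 36.1 [ 537.  -263.1  129. ]
278.5 185.5 33.8 [ 528.1 -261.4  129. ]
83 [ 536.86163665 -268.1264649    26.02817464] 0.23461380260770853
[ 535.7591033  -267.59552528] 0.38360934069652713
[45 48 49] [32 34 36]
```

Request:
step_arm --moves '[[[-1, -2, 35], [0, 0, 0], 85], [[-1.5, -2.6, 75], [0, 0, 0], 85], [[-1.5, -2.6, 115], [0, 0, 0], 85], [[-1.5, -2.6, 148], [0, 0, 0], 85], [[-1.5, -2.6, 161], [0, 0, 0], 85]]' --grip_force 20

```text
t: 2.7
ee_pos: [534.0, -264.6, 97.4]
ee_rot: [[-0.895, 0.446, -0.005], [0.446, 0.895, 0.003], [0.006, 0.001, -1.0]]
contact_force: [0.8, -0.1, 0.0]
gripper_width: 85.1
finger_force: 0.0
```

Request:
step_arm --moves '[[[0, 0, 0], [0, 0, 0], 75], [[0, 0, 0], [0, 0, 0], 68], [[0, 0, 0], [0, 0, 0], 62], [[0, 0, 0], [0, 0, 0], 58], [[0, 0, 0], [0, 0, 0], 56]]'

```text
t: 3.2
ee_pos: [537.0, -268.2, 101.5]
ee_rot: [[-0.894, 0.447, 0.002], [0.447, 0.894, -0.001], [-0.002, -0.0, -1.0]]
contact_force: [-0.6, -0.2, -0.8]
gripper_width: 56.1
finger_force: 0.0
```

Request:
step_arm --moves '[[[0, 0, 0], [0, 0, 0], 53], [[0, 0, 0], [0, 0, 0], 52], [[0, 0, 0], [0, 0, 0], 50], [[0, 0, 0], [0, 0, 0], 50], [[0, 0, 0], [0, 0, 0], 50]]'

```text
t: 3.7
ee_pos: [537.2, -267.8, 101.3]
ee_rot: [[-0.894, 0.447, 0.002], [0.447, 0.894, -0.0], [-0.002, 0.001, -1.0]]
contact_force: [0.9, 1.7, 6.4]
gripper_width: 53.7
finger_force: 20.4
```

Request:
step_arm --moves '[[[0, 0, -0.3], [0, 0, 0], 48], [[0, 0, -0.6], [0, 0, 0], 48], [[0, 0, -0.6], [0, 0, 0], 48], [[0, 0, -0.6], [0, 0, 0], 48], [[0, 0, -0.6], [0, 0, 0], 48]]' --grip_force 45

```text
t: 4.2
ee_pos: [537.1, -267.9, 101.5]
ee_rot: [[-0.894, 0.447, 0.002], [0.447, 0.894, -0.0], [-0.002, 0.001, -1.0]]
contact_force: [1.5, 1.9, 6.0]
gripper_width: 52.8
finger_force: 46.5
```

Request:
step_arm --moves '[[[0, 0, -0.3], [0, 0, -0.08], 48], [[0, 0, -0.6], [0, 0, -0.16], 48], [[0, 0, -0.9], [0, 0, -0.24], 48], [[0, 0, -1.2], [0, 0, -0.32], 48], [[0, 0, -1.4], [0, 0, -0.4], 48]]'

```text
t: 4.7
ee_pos: [536.7, -268.5, 102.6]
ee_rot: [[-0.998, 0.061, 0.001], [0.061, 0.998, -0.001], [-0.001, -0.001, -1.0]]
contact_force: [0.8, 0.6, 3.3]
gripper_width: 52.9
finger_force: 46.4
```

```bash
python3 - <<'E'
from h import *
s=arm.read_state();print(s["q"],s["ee_pos"],s["contact_force"],s["wrist_torque"])
E
```

```text
[-3.36039292e+01  3.01374179e+01 -1.33141371e+01  4.64748528e+01
 -4.38246962e-02 -3.01017726e+01] [ 536.68728992 -268.5383268   102.56050063] [0.82949394 0.59629064 3.27355935] [ 0.00442515 -0.20862813 -0.10697446]
```

Request:
step_arm --moves '[[[0, 0, -0.4], [0, 0, -0.12], 48], [[0, 0, -0.7], [0, 0, -0.24], 48], [[0, 0, -1.0], [0, 0, -0.36], 48], [[0, 0, -1.3], [0, 0, -0.48], 48], [[0, 0, -1.6], [0, 0, -0.6], 48]]'

```text
t: 5.2
ee_pos: [536.7, -268.7, 104.0]
ee_rot: [[-0.858, -0.514, 0.001], [-0.514, 0.858, -0.002], [0.0, -0.002, -1.0]]
contact_force: [0.8, -0.2, 2.4]
gripper_width: 53.0
finger_force: 46.8
```

Request:
step_arm --moves '[[[0, 0, -0.4], [0, 0, -0.12], 48], [[0, 0, -0.7], [0, 0, -0.24], 48], [[0, 0, -1.0], [0, 0, -0.36], 48], [[0, 0, -1.4], [0, 0, -0.48], 48], [[0, 0, -1.7], [0, 0, -0.6], 48]]'

```text
t: 5.7
ee_pos: [536.7, -268.8, 105.5]
ee_rot: [[-0.417, -0.909, 0.001], [-0.909, 0.417, -0.002], [0.001, -0.001, -1.0]]
contact_force: [2.0, -1.2, 0.9]
gripper_width: 53.2
finger_force: 47.7
```

Request:
step_arm --moves '[[[0, 0, -0.3], [0, 0, -0.12], 48], [[0, 0, -0.6], [0, 0, -0.24], 48], [[0, 0, -1.0], [0, 0, -0.36], 48], [[0, 0, -1.3], [0, 0, -0.48], 48], [[0, 0, -1.6], [0, 0, -0.6], 48]]'

```text
t: 6.2
ee_pos: [536.8, -268.8, 106.9]
ee_rot: [[0.169, -0.986, 0.001], [-0.986, -0.169, -0.002], [0.002, -0.0, -1.0]]
contact_force: [3.8, -1.9, -0.5]
gripper_width: 52.6
finger_force: 47.9
```

Request:
step_arm --moves '[[[0, 0, -0.3], [0, 0, -0.12], 48], [[0, 0, -0.7], [0, 0, -0.24], 48], [[0, 0, -1.0], [0, 0, -0.36], 48], [[0, 0, -1.4], [0, 0, -0.48], 48], [[0, 0, -1.7], [0, 0, -0.6], 48]]'

```text
t: 6.7
ee_pos: [537.0, -268.7, 108.4]
ee_rot: [[0.696, -0.718, 0.001], [-0.718, -0.696, -0.001], [0.002, 0.0, -1.0]]
contact_force: [2.7, -1.7, -0.6]
gripper_width: 52.7
finger_force: 48.2
```

```bash
python3 - <<'E'
from h import *
s=arm.read_state();print(s["q"],s["ee_pos"],s["contact_force"],s["wrist_torque"])
E
```

```text
[-3.36069654e+01  2.98019255e+01 -1.29102550e+01  4.71983982e+01
 -2.40132507e-02 -1.67693068e+02] [ 537.03282527 -268.67981266  108.43150863] [ 2.73800289 -1.70695199 -0.57440534] [-0.28456219 -0.62518515 -0.33004815]
```

Request:
step_arm --moves '[[[0, 0, 0], [0, 0, 0], 60], [[0, 0, 0], [0, 0, 0], 72], [[0, 0, 0], [0, 0, 0], 80], [[0, 0, 0], [0, 0, 0.07], 80], [[0, 0, 0], [0, 0, 0.2], 80]]'

```text
t: 7.2
ee_pos: [536.0, -267.7, 108.8]
ee_rot: [[0.531, -0.847, -0.001], [-0.847, -0.531, 0.0], [-0.0, 0.001, -1.0]]
contact_force: [0.8, -0.6, -0.3]
gripper_width: 79.8
finger_force: 0.0
```

Request:
step_arm --moves '[[[0, 0, 0], [0, 0, 0.14], 80], [[0, 0, 0], [0, 0, 0.28], 80], [[0, 0, 0], [0, 0, 0.42], 80], [[0, 0, 0], [0, 0, 0.56], 80], [[0, 0, 0], [0, 0, 0.7], 80]]'

```text
t: 7.7
ee_pos: [536.0, -267.7, 108.8]
ee_rot: [[-0.141, -0.99, -0.001], [-0.99, 0.141, 0.0], [0.0, 0.001, -1.0]]
contact_force: [0.6, 0.5, -0.4]
gripper_width: 80.1
finger_force: 0.0
```

Request:
step_arm --moves '[[[0, 0, 0], [0, 0, 0.14], 80], [[0, 0, 0], [0, 0, 0.28], 80], [[0, 0, 0], [0, 0, 0.42], 80], [[0, 0, 0], [0, 0, 0.56], 80], [[0, 0, 0], [0, 0, 0.7], 80]]'

```text
t: 8.2
ee_pos: [536.0, -267.7, 108.8]
ee_rot: [[-0.746, -0.666, -0.001], [-0.666, 0.746, 0.0], [0.0, 0.0, -1.0]]
contact_force: [0.1, -0.1, 1.0]
gripper_width: 80.1
finger_force: 0.0
```

Request:
step_arm --moves '[[[0, 0, 0], [0, 0, 0.14], 80], [[0, 0, 0], [0, 0, 0.28], 80], [[0, 0, 0], [0, 0, 0.42], 80], [[0, 0, 0], [0, 0, 0.56], 80], [[0, 0, 0], [0, 0, 0.7], 80]]'

```text
t: 8.7
ee_pos: [536.0, -267.7, 108.8]
ee_rot: [[-1.0, -0.029, -0.001], [-0.029, 1.0, 0.0], [0.001, 0.0, -1.0]]
contact_force: [-0.1, -0.2, 0.8]
gripper_width: 79.9
finger_force: 0.0
```

Request:
step_arm --moves '[[[0, 0, 0], [0, 0, 0.14], 80], [[0, 0, 0], [0, 0, 0.28], 80], [[0, 0, 0], [0, 0, 0.42], 80], [[0, 0, 0], [0, 0, 0.56], 80], [[0, 0, 0], [0, 0, 0.7], 80]]'

```text
t: 9.2
ee_pos: [536.0, -267.7, 108.8]
ee_rot: [[-0.783, 0.622, -0.001], [0.622, 0.783, 0.0], [0.001, -0.0, -1.0]]
contact_force: [-0.1, -1.3, -0.2]
gripper_width: 79.9
finger_force: 0.0
```

Request:
step_arm --moves '[[[0, 0, 0], [0, 0, 0.14], 80], [[0, 0, 0], [0, 0, 0.28], 80], [[0, 0, 0], [0, 0, 0.42], 80], [[0, 0, 0], [0, 0, 0.56], 80], [[0, 0, 0], [0, 0, 0.7], 80]]'

```text
t: 9.7
ee_pos: [536.0, -267.8, 108.8]
ee_rot: [[-0.199, 0.98, -0.001], [0.98, 0.199, -0.0], [0.0, -0.001, -1.0]]
contact_force: [-0.7, -0.1, -0.6]
gripper_width: 80.5
finger_force: 0.0
```

Request:
step_arm --moves '[[[0, 0, 0], [0, 0, 0.14], 80], [[0, 0, 0], [0, 0, 0.28], 80], [[0, 0, 0], [0, 0, 0.42], 80], [[0, 0, 0], [0, 0, 0.56], 80], [[0, 0, 0], [0, 0, 0.7], 80]]'

```text
t: 10.2
ee_pos: [536.0, -267.7, 108.8]
ee_rot: [[0.479, 0.878, -0.001], [0.878, -0.479, 0.0], [-0.0, -0.001, -1.0]]
contact_force: [1.1, -0.5, -0.4]
gripper_width: 80.1
finger_force: 0.0
```

Request:
step_arm --moves '[[[0, 0, 0], [0, 0, 0.14], 80], [[0, 0, 0], [0, 0, 0.28], 80], [[0, 0, 0], [0, 0, 0.42], 80], [[0, 0, 0], [0, 0, 0.56], 80], [[0, 0, 0], [0, 0, 0.7], 80]]'

```text
t: 10.7
ee_pos: [536.0, -267.7, 108.8]
ee_rot: [[0.932, 0.362, -0.001], [0.362, -0.932, 0.0], [-0.001, -0.0, -1.0]]
contact_force: [-0.9, 0.3, -0.2]
gripper_width: 79.9
finger_force: 0.0
```

Request:
step_arm --moves '[[[0, 0, 0], [0, 0, 0.14], 80], [[0, 0, 0], [0, 0, 0.28], 80], [[0, 0, 0], [0, 0, 0.42], 80], [[0, 0, 0], [0, 0, 0.56], 80], [[0, 0, 0], [0, 0, 0.7], 80]]'

```text
t: 11.2
ee_pos: [536.0, -267.7, 108.8]
ee_rot: [[0.946, -0.323, -0.001], [-0.323, -0.946, 0.0], [-0.001, 0.0, -1.0]]
contact_force: [-0.8, -0.2, -0.2]
gripper_width: 80.2
finger_force: 0.0
```

```bash
python3 - <<'E'
from h import *
s=arm.read_state();print(s["q"],s["ee_pos"],s["contact_force"],s["ee_rot"])
E
```

```text
[-3.35871985e+01  2.97364027e+01 -1.29653843e+01  4.73317892e+01
 -1.74696435e-02  1.65280341e+02] [ 535.99820739 -267.70429922  108.78455863] [-0.78203765 -0.21455389 -0.17207582] [[ 9.46268540e-01 -3.23381229e-01 -6.56851963e-04]
 [-3.23381254e-01 -9.46268757e-01  7.01898376e-05]
 [-6.44256567e-04  1.45995177e-04 -9.99999782e-01]]
```

Request:
step_arm --moves '[[[0.6, 0.3, 0], [0, 0, 0], 70], [[1.3, 0.6, 0], [0, 0, 0], 62], [[1.3, 0.6, 0], [0, 0, 0], 58], [[1.3, 0.6, 0], [0, 0, 0], 56], [[1.3, 0.6, 0], [0, 0, 0], 56]]' --grip_force 20

```text
t: 11.7
ee_pos: [537.4, -268.8, 108.9]
ee_rot: [[0.949, -0.316, -0.0], [-0.316, -0.949, 0.0], [-0.0, 0.0, -1.0]]
contact_force: [-0.1, -1.0, -0.3]
gripper_width: 55.9
finger_force: 0.0
```

Request:
step_arm --moves '[[[0, 0, 0], [0, 0, 0], 54], [[0, 0, -0.3], [0, 0, 0], 53], [[0, 0, -0.6], [0, 0, 0], 52], [[0, 0, -0.9], [0, 0, 0], 50], [[0, 0, -0.9], [0, 0, 0], 50]]'

```text
t: 12.2
ee_pos: [537.3, -268.6, 109.3]
ee_rot: [[0.949, -0.317, -0.0], [-0.317, -0.949, 0.0], [-0.0, -0.0, -1.0]]
contact_force: [1.9, -0.1, -4.7]
gripper_width: 53.5
finger_force: 22.2
```

Request:
step_arm --moves '[[[0, 0, -0.2], [0, 0, 0], 48], [[0, 0, -0.4], [0, 0, 0], 48], [[0, 0, -0.6], [0, 0, 0], 48], [[0, 0, -0.6], [0, 0, 0], 48], [[0, 0, -0.6], [0, 0, 0], 48]]' --grip_force 45

```text
t: 12.7
ee_pos: [537.3, -268.6, 109.7]
ee_rot: [[0.949, -0.317, -0.0], [-0.317, -0.949, 0.001], [-0.001, -0.0, -1.0]]
contact_force: [3.5, -1.4, -13.8]
gripper_width: 52.7
finger_force: 49.5
```

Request:
step_arm --moves '[[[0, 0, 0.7], [0, 0, 0], 48], [[0, 0, 1.3], [0, 0, 0], 48], [[0, 0, 1.3], [0, 0, 0], 48], [[0, 0, 1.3], [0, 0, 0], 48], [[0, 0, 1.3], [0, 0, 0], 48]]'

```text
t: 13.2
ee_pos: [537.3, -268.7, 109.5]
ee_rot: [[0.949, -0.317, 0.0], [-0.317, -0.949, 0.0], [0.0, -0.0, -1.0]]
contact_force: [0.6, 0.9, -3.9]
gripper_width: 52.9
finger_force: 50.2
```

Request:
step_arm --moves '[[[0, 0, -0.2], [0, 0, -0.12], 48], [[0, 0, -0.4], [0, 0, -0.24], 48], [[0, 0, -0.7], [0, 0, -0.36], 48], [[0, 0, -1.0], [0, 0, -0.48], 48], [[0, 0, -1.3], [0, 0, -0.6], 48]]'

```text
t: 13.7
ee_pos: [538.3, -268.5, 111.2]
ee_rot: [[0.96, 0.279, 0.002], [0.279, -0.96, 0.0], [0.002, 0.0, -1.0]]
contact_force: [2.4, 2.5, -3.1]
gripper_width: 53.0
finger_force: 50.3
```

Request:
step_arm --moves '[[[0.2, -0.1, -0.3], [0, 0, -0.12], 48], [[0.4, -0.2, -0.6], [0, 0, -0.24], 48], [[0.6, -0.3, -0.9], [0, 0, -0.36], 48], [[0.7, -0.4, -1.2], [0, 0, -0.48], 48], [[0.7, -0.4, -1.5], [0, 0, -0.6], 48]]'

```text
t: 14.2
ee_pos: [538.5, -268.1, 113.3]
ee_rot: [[0.635, 0.772, 0.002], [0.772, -0.635, -0.0], [0.001, 0.001, -1.0]]
contact_force: [0.5, 3.8, 2.9]
gripper_width: 52.8
finger_force: 51.0
```

Request:
step_arm --moves '[[[0.4, -0.1, -0.5], [0, 0, -0.12], 48], [[0.7, -0.1, -0.9], [0, 0, -0.24], 48], [[0.9, -0.2, -1.3], [0, 0, -0.36], 48], [[1.1, -0.2, -1.7], [0, 0, -0.48], 48], [[1.2, -0.2, -2.1], [0, 0, -0.6], 48]]'

```text
t: 14.7
ee_pos: [538.4, -267.4, 115.6]
ee_rot: [[0.088, 0.996, 0.0], [0.996, -0.088, -0.001], [-0.001, 0.0, -1.0]]
contact_force: [-2.3, 1.9, 4.2]
gripper_width: 52.9
finger_force: 51.1
```

Request:
step_arm --moves '[[[0.2, -0.2, -0.6], [0, 0, -0.1], 48], [[0.4, -0.4, -1.1], [0, 0, -0.2], 48], [[0.6, -0.6, -1.6], [0, 0, -0.3], 48], [[0.6, -0.7, -2.0], [0, 0, -0.4], 48], [[0.6, -0.8, -2.4], [0, 0, -0.5], 48]]'

```text
t: 15.2
ee_pos: [538.1, -267.1, 117.9]
ee_rot: [[-0.399, 0.917, 0.001], [0.917, 0.399, -0.002], [-0.002, 0.0, -1.0]]
contact_force: [-0.6, 1.1, 1.7]
gripper_width: 52.5
finger_force: 50.9
```

Request:
step_arm --moves '[[[0.1, -0.1, -0.5], [0, 0, -0.1], 48], [[0.2, -0.2, -0.9], [0, 0, -0.2], 48], [[0.3, -0.3, -1.4], [0, 0, -0.3], 48], [[0.4, -0.4, -1.8], [0, 0, -0.4], 48], [[0.5, -0.4, -2.2], [0, 0, -0.5], 48]]'

```text
t: 15.7
ee_pos: [537.5, -266.9, 119.9]
ee_rot: [[-0.79, 0.613, 0.001], [0.613, 0.79, -0.002], [-0.002, -0.001, -1.0]]
contact_force: [1.2, -0.7, 0.9]
gripper_width: 52.9
finger_force: 50.8
```

Request:
step_arm --moves '[[[0, -0.1, -0.4], [0, 0, -0.1], 48], [[0, -0.1, -0.8], [0, 0, -0.2], 48], [[0.1, -0.2, -1.2], [0, 0, -0.3], 48], [[0.1, -0.3, -1.6], [0, 0, -0.4], 48], [[0.1, -0.3, -2.1], [0, 0, -0.5], 48]]'

```text
t: 16.2
ee_pos: [537.3, -267.1, 122.0]
ee_rot: [[-0.987, 0.159, 0.001], [0.159, 0.987, -0.002], [-0.001, -0.002, -1.0]]
contact_force: [-0.5, 0.8, 0.4]
gripper_width: 52.3
finger_force: 50.8
```

Request:
step_arm --moves '[[[0, -0.1, -0.3], [0, 0, -0.08], 48], [[0, -0.1, -0.7], [0, 0, -0.16], 48], [[0.1, -0.2, -1.0], [0, 0, -0.24], 48], [[0.1, -0.2, -1.4], [0, 0, -0.32], 48], [[0.1, -0.2, -1.7], [0, 0, -0.4], 48]]'

```text
t: 16.7
ee_pos: [537.1, -267.2, 123.7]
ee_rot: [[-0.972, -0.237, 0.001], [-0.237, 0.972, -0.002], [-0.0, -0.002, -1.0]]
contact_force: [-0.3, 0.7, 0.0]
gripper_width: 53.0
finger_force: 50.7
```

Request:
step_arm --moves '[[[0, 0, -0.3], [0, 0, -0.06], 48], [[0, -0.1, -0.5], [0, 0, -0.12], 48], [[0, -0.1, -0.8], [0, 0, -0.18], 48], [[0, -0.1, -1.1], [0, 0, -0.24], 48], [[0, -0.1, -1.3], [0, 0, -0.3], 48]]'

```text
t: 17.2
ee_pos: [537.1, -267.3, 124.9]
ee_rot: [[-0.859, -0.513, 0.001], [-0.513, 0.859, -0.002], [0.0, -0.002, -1.0]]
contact_force: [0.0, 1.9, 1.1]
gripper_width: 52.7
finger_force: 50.7
```

Request:
step_arm --moves '[[[0, 0, -0.3], [0, 0, -0.06], 48], [[0, 0, -0.5], [0, 0, -0.12], 48], [[0, 0, -0.8], [0, 0, -0.18], 48], [[0, 0, -1.1], [0, 0, -0.24], 48], [[0, 0, -1.3], [0, 0, -0.3], 48]]'

```text
t: 17.7
ee_pos: [537.8, -267.7, 127.0]
ee_rot: [[-0.669, -0.744, 0.002], [-0.744, 0.669, -0.003], [0.0, -0.004, -1.0]]
contact_force: [-0.4, 1.0, 4.0]
gripper_width: 52.9
finger_force: 51.1
```

Request:
step_arm --moves '[[[0, 0, -0.1], [0, 0, -0.05], 48], [[0, 0, -0.2], [0, 0, -0.1], 48], [[0, 0, -0.3], [0, 0, -0.15], 48], [[0, 0, -0.4], [0, 0, -0.2], 48], [[0, 0, -0.4], [0, 0, -0.2], 48]]'

```text
t: 18.2
ee_pos: [537.8, -267.7, 127.3]
ee_rot: [[-0.51, -0.86, 0.002], [-0.86, 0.51, -0.003], [0.001, -0.003, -1.0]]
contact_force: [-0.1, 0.3, 3.4]
gripper_width: 52.5
finger_force: 51.0
```

Request:
step_arm --moves '[[[0, 0, -0.5], [0, 0, -0.05], 48], [[0, 0, -1], [0, 0, -0.1], 48], [[0, 0, -2], [0, 0, -0.1], 48], [[0, 0, -3], [0, 0, -0.1], 48], [[0, 0, -4], [0, 0, -0.1], 48]]'

```text
t: 18.7
ee_pos: [537.3, -267.1, 130.0]
ee_rot: [[-0.422, -0.907, 0.001], [-0.907, 0.422, -0.001], [0.001, -0.001, -1.0]]
contact_force: [0.8, -1.4, 2.5]
gripper_width: 52.9
finger_force: 51.0
```

Request:
step_arm --moves '[[[0, 0, -3], [0, 0, 0], 48], [[0, 0, -8], [0, 0, 0], 48], [[0, 0, -16], [0, 0, 0], 48], [[0, 0, -26], [0, 0, 0], 48], [[0, 0, -38], [0, 0, 0], 48]]'

```text
t: 19.2
ee_pos: [536.4, -266.3, 167.8]
ee_rot: [[-0.421, -0.907, -0.001], [-0.907, 0.421, 0.001], [-0.0, 0.001, -1.0]]
contact_force: [0.2, -0.4, -0.3]
gripper_width: 53.1
finger_force: 50.8
```

Request:
step_arm --moves '[[[0, 0, -14], [0, 0, 0], 48], [[0, 0, -28], [0, 0, 0], 48], [[0, 0, -42], [0, 0, 0], 48], [[0, 0, -50], [0, 0, 0], 48], [[0, 0, -50], [0, 0, 0], 48]]'

```text
t: 19.7
ee_pos: [537.6, -267.1, 219.1]
ee_rot: [[-0.421, -0.907, 0.002], [-0.907, 0.421, -0.001], [0.0, -0.003, -1.0]]
contact_force: [0.0, 0.5, -0.2]
gripper_width: 52.6
finger_force: 50.8
```

```bash
python3 - <<'E'
from h import *
s=arm.read_state();print(s["q"],s["ee_pos"],s["contact_force"],s["gripper_width"])
a=cam("scene");w=cam("wrist")
cv2.imwrite("pics/mix2.png",np.hstack([cv2.resize(a["img"][180:320,200:380],(400,311)),cv2.resize(w["img"],(400,300))[:300].copy() if 0 else cv2.copyMakeBorder(cv2.resize(w["img"],(400,300)),0,11,0,0,0)]))
E
```

```text
[-3.34609656e+01  2.43575929e+01 -4.39319325e+00  6.10949514e+01
  1.57241485e-03 -9.85619610e+01] [ 537.60572515 -267.07528024  219.12283904] [ 0.03958123  0.52581169 -0.17453422] 52.55823934623886
```

View pics/mix2.png

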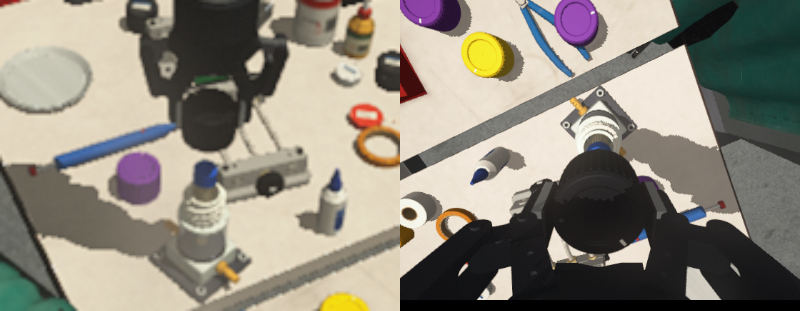

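The cap is in the hand, clear of the neck. The spent cartridge stands in the neck with its blue end up at crop (207,170). Next is the dish.

Request:
step_arm --moves '[[[-25, 17, 0], [0, 0, 0], 48], [[-61, 41, 0], [0, 0, 0], 48], [[-98, 66, 0], [0, 0, 0], 48], [[-135, 91, 0], [0, 0, 0], 48], [[-172, 116, 0], [0, 0, 0], 48]]'

```text
t: 20.3
ee_pos: [502.9, -60.1, 216.5]
ee_rot: [[-0.422, -0.907, -0.001], [-0.907, 0.422, 0.001], [0.0, 0.002, -1.0]]
contact_force: [0.0, -0.0, -0.2]
gripper_width: 52.6
finger_force: 50.7
```

Request:
step_arm --moves '[[[-37, 25, 10], [0, 0, 0], 48], [[-74, 50, 30], [0, 0, 0], 48], [[-108, 72, 65], [0, 0, 0], 48], [[-126, 84, 105], [0, 0, 0], 48], [[-134, 90, 140], [0, 0, 0], 48]]'

```text
t: 20.8
ee_pos: [477.1, 99.9, 75.3]
ee_rot: [[-0.418, -0.908, -0.001], [-0.908, 0.418, 0.0], [0.0, 0.002, -1.0]]
contact_force: [0.5, -0.2, -0.8]
gripper_width: 52.5
finger_force: 50.7
```

Request:
step_arm --moves '[[[0, 0, 20], [0, 0, 0], 48], [[0, 0, 38], [0, 0, 0], 48], [[0, 0, 48], [0, 0, 0], 48], [[0, 0, 50], [0, 0, 0], 48], [[0, 0, 50], [0, 0, 0], 48]]'

```text
t: 21.3
ee_pos: [478.8, 97.5, 27.4]
ee_rot: [[-0.421, -0.907, -0.0], [-0.907, 0.421, 0.0], [0.0, 0.0, -1.0]]
contact_force: [0.4, 0.5, -1.3]
gripper_width: 52.6
finger_force: 50.7
```

Now lower slowly until contact.

Request:
step_arm --moves '[[[0, 0, 2], [0, 0, 0], 48], [[0, 0, 4], [0, 0, 0], 48], [[0, 0, 6], [0, 0, 0], 48], [[0, 0, 8], [0, 0, 0], 48], [[0, 0, 9], [0, 0, 0], 48]]'

```text
t: 21.8
ee_pos: [478.8, 97.6, 18.3]
ee_rot: [[-0.421, -0.907, 0.0], [-0.907, 0.421, -0.0], [0.0, -0.0, -1.0]]
contact_force: [-0.9, -0.5, -0.7]
gripper_width: 52.7
finger_force: 50.7
```

Request:
step_arm --moves '[[[0, 0, 0.4], [0, 0, 0], 48], [[0, 0, 0.8], [0, 0, 0], 48], [[0, 0, 1.0], [0, 0, 0], 48], [[0, 0, 1.0], [0, 0, 0], 48], [[0, 0, 1.0], [0, 0, 0], 48]]'

```text
t: 22.3
ee_pos: [478.9, 97.7, 17.4]
ee_rot: [[-0.421, -0.907, 0.0], [-0.907, 0.421, 0.0], [-0.0, -0.0, -1.0]]
contact_force: [-0.5, -0.2, -0.7]
gripper_width: 52.6
finger_force: 50.7
```

Request:
step_arm --moves '[[[0, 0, 0.5], [0, 0, 0], 48], [[0, 0, 1.0], [0, 0, 0], 48], [[0, 0, 1.2], [0, 0, 0], 48], [[0, 0, 1.2], [0, 0, 0], 48], [[0, 0, 1.2], [0, 0, 0], 48]]'

```text
t: 22.8
ee_pos: [478.9, 97.6, 16.2]
ee_rot: [[-0.421, -0.907, -0.0], [-0.907, 0.421, -0.0], [0.0, 0.0, -1.0]]
contact_force: [-0.1, 0.6, -0.3]
gripper_width: 53.3
finger_force: 50.7
```

Request:
step_arm --moves '[[[0, 0, 0.5], [0, 0, 0], 48], [[0, 0, 1.0], [0, 0, 0], 48], [[0, 0, 1.2], [0, 0, 0], 48], [[0, 0, 1.2], [0, 0, 0], 48], [[0, 0, 1.2], [0, 0, 0], 48]]'

```text
t: 23.3
ee_pos: [479.0, 97.8, 15.7]
ee_rot: [[-0.421, -0.907, 0.001], [-0.907, 0.421, 0.0], [-0.0, -0.0, -1.0]]
contact_force: [-2.8, 0.3, 8.6]
gripper_width: 52.7
finger_force: 51.6
```

Request:
step_arm --moves '[[[0, 0, -0.8], [0, 0, 0], 52], [[0, 0, -0.8], [0, 0, 0], 56], [[0, 0, -0.8], [0, 0, 0], 62], [[0, 0, -0.8], [0, 0, 0], 70], [[0, 0, -0.8], [0, 0, 0], 72]]' --grip_force 30

```text
t: 23.8
ee_pos: [478.8, 97.6, 15.6]
ee_rot: [[-0.421, -0.907, -0.0], [-0.907, 0.421, -0.0], [0.0, 0.0, -1.0]]
contact_force: [0.3, -0.1, 0.1]
gripper_width: 72.3
finger_force: 0.0
```

Request:
step_arm --moves '[[[0, 0, -12], [0, 0, 0], 72], [[0, 0, -45], [0, 0, 0], 72], [[0, 0, -90], [0, 0, 0], 72], [[0, 0, -135], [0, 0, 0], 72], [[0, 0, -180], [0, 0, 0], 72]]'

```text
t: 24.3
ee_pos: [478.4, 97.6, 198.5]
ee_rot: [[-0.421, -0.907, 0.0], [-0.907, 0.421, 0.0], [-0.0, -0.0, -1.0]]
contact_force: [-0.1, -0.4, -1.0]
gripper_width: 72.2
finger_force: 0.0
```

Request:
step_arm --moves '[[[25, -17, -10], [0, 0, 0], 72], [[62, -41, -10], [0, 0, 0], 72], [[99, -66, -10], [0, 0, 0], 72], [[136, -91, -10], [0, 0, 0], 72], [[173, -116, -10], [0, 0, 0], 72]]'

```text
t: 24.8
ee_pos: [511.2, -109.8, 206.9]
ee_rot: [[-0.421, -0.907, 0.001], [-0.907, 0.421, -0.0], [-0.0, -0.001, -1.0]]
contact_force: [0.2, 0.7, -0.4]
gripper_width: 72.0
finger_force: 0.0
```

```bash
python3 - <<'E'
from h import *
import pickle
s=arm.read_state();print(s["t"],s["q"],s["ee_pos"])
a=cam("scene");w=cam("wrist");b=cam("top");pickle.dump((a,w,b),open("c3.pkl","wb"))
for c in(a,b,w):print(proj(c,[537.4,-267.9,158]),proj(c,[480,97,25]))
cv2.imwrite("pics/mix3.png",np.hstack([cv2.resize(a["img"][190:310,180:340],(400,300)),cv2.resize(w["img"],(400,300))]))
E
```

```text
24.8 [-2.02140608e+01  1.68228765e+01 -1.74063911e+01  5.57055294e+01
  1.01008665e-02 -8.53267006e+01] [ 511.23959024 -109.75428505  206.94083383]
[291.6 255.2] [217.5 210.8]
[343.8 221.8] [239.  247.8]
[106.   -4.2] [384.6 335.7]
```

View pics/mix3.png

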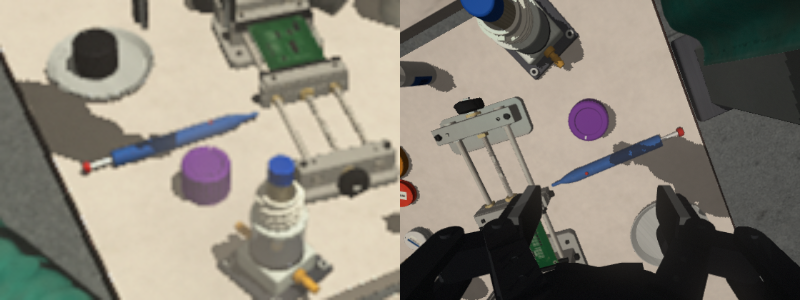

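The cap stands upright in the dish at crop (95,52), open side down. The blue cartridge top at scene (292,256) matches the prediction. Next is the cartridge.

Request:
step_arm --moves '[[[38, -26, 0], [0, 0, 0], 72], [[76, -52, 0], [0, 0, 0], 65], [[110, -75, 0], [0, 0, 0], 60], [[128, -87, 0], [0, 0, 0], 60], [[132.4, -90.3, 0], [0, 0, 0], 60]]'

```text
t: 25.45
ee_pos: [537.6, -267.2, 206.0]
ee_rot: [[-0.422, -0.906, 0.0], [-0.906, 0.422, -0.0], [0.0, -0.0, -1.0]]
contact_force: [0.8, -0.0, 0.6]
gripper_width: 60.2
finger_force: 0.0
```

Request:
step_arm --moves '[[[0, 0, 10], [0, 0, 0], 60], [[0, 0, 30], [0, 0, 0], 60], [[0, 0, 55], [0, 0, 0], 60], [[0, 0, 72], [0, 0, 0], 60], [[0, 0, 78], [0, 0, 0], 60]]' --grip_force 25

```text
t: 25.95
ee_pos: [535.8, -262.9, 125.4]
ee_rot: [[-0.419, -0.908, -0.004], [-0.908, 0.419, 0.003], [-0.001, 0.005, -1.0]]
contact_force: [0.1, 0.4, -0.0]
gripper_width: 59.8
finger_force: 0.0
```

Request:
step_arm --moves '[[[0, 0, 0], [0, 0, 0], 52], [[0, 0, 0], [0, 0, 0], 44], [[0, 0, 0], [0, 0, 0], 36], [[0, 0, 0], [0, 0, 0], 30], [[0, 0, 0], [0, 0, 0], 28]]'

```text
t: 26.45
ee_pos: [537.7, -266.5, 128.5]
ee_rot: [[-0.421, -0.907, 0.001], [-0.907, 0.421, -0.001], [0.0, -0.001, -1.0]]
contact_force: [0.1, -0.2, 0.0]
gripper_width: 27.6
finger_force: 0.0
```

Request:
step_arm --moves '[[[0, 0, 0], [0, 0, 0], 26], [[0, 0, 0], [0, 0, 0], 24], [[0, 0, 0], [0, 0, 0], 22], [[0, 0, 0], [0, 0, 0], 20], [[0, 0, 0], [0, 0, 0], 20]]'

```text
t: 26.95
ee_pos: [537.6, -266.4, 128.0]
ee_rot: [[-0.421, -0.907, 0.0], [-0.907, 0.421, -0.0], [0.0, -0.001, -1.0]]
contact_force: [0.3, 0.8, 2.2]
gripper_width: 23.9
finger_force: 25.3
```

Request:
step_arm --moves '[[[0, 0, -4], [0, 0, 0], 20], [[0, 0, -12], [0, 0, 0], 20], [[0, 0, -22], [0, 0, 0], 20], [[0, 0, -34], [0, 0, 0], 20], [[0, 0, -48], [0, 0, 0], 20]]'

```text
t: 27.45
ee_pos: [537.4, -266.2, 176.9]
ee_rot: [[-0.421, -0.907, 0.0], [-0.907, 0.421, -0.0], [-0.0, -0.0, -1.0]]
contact_force: [0.1, -0.1, 0.0]
gripper_width: 23.9
finger_force: 25.2
```

Request:
step_arm --moves '[[[0, 0, -15], [0, 0, 0], 20], [[0, 0, -28], [0, 0, 0], 20], [[0, 0, -38], [0, 0, 0], 20], [[0, 0, -42], [0, 0, 0], 20], [[0, 0, -42], [0, 0, 0], 20]]'

```text
t: 27.95
ee_pos: [537.7, -266.4, 218.4]
ee_rot: [[-0.421, -0.907, 0.001], [-0.907, 0.421, -0.001], [0.0, -0.001, -1.0]]
contact_force: [-0.0, 0.1, -0.5]
gripper_width: 24.2
finger_force: 25.2
```

```bash
python3 - <<'E'
from h import *
s=arm.read_state();print(s["t"],s["q"],s["ee_pos"],s["ee_rot"][:2],s["gripper_width"],s["contact_force"])
a=cam("scene");w=cam("wrist")
cv2.imwrite("pics/mix4.png",np.hstack([cv2.resize(a["img"][190:310,200:360],(400,300)),cv2.resize(w["img"],(400,300))]))
d=np.array([483,334])-s["ee_pos"][:2];R=s["ee_rot"];print(d,R[:2,:2].T@d)
E
```

```text
27.95 [-3.33999595e+01  2.44297171e+01 -4.38190880e+00  6.11276144e+01
  1.07862468e-03 -9.85011583e+01] [ 537.68969326 -266.37390337  218.4480926 ] [[-4.21016889e-01 -9.07052356e-01  8.95682159e-04]
 [-9.07052788e-01  4.21016528e-01 -5.68042990e-04]] 24.20087234830999 [-0.03605407  0.07907238 -0.54786404]
[-54.68969326 600.37390337] [-521.54553844  302.37375152]
```

View pics/mix4.png

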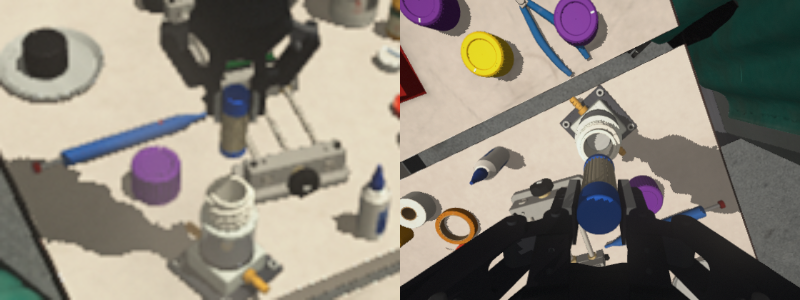

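The cartridge is held clear of the empty neck. I'll carry it to the bin.

Request:
step_arm --moves '[[[-22, 13, 0], [0, 0, 0], 20], [[-60, 35, 0], [0, 0, 0], 20], [[-98, 57, 0], [0, 0, 0], 20], [[-136, 79, 0], [0, 0, 0], 20], [[-174, 101, 0], [0, 0, 0], 20]]'

```text
t: 28.55
ee_pos: [518.2, -64.2, 217.0]
ee_rot: [[-0.422, -0.907, -0.001], [-0.907, 0.422, 0.0], [0.0, 0.001, -1.0]]
contact_force: [1.1, -0.3, -0.5]
gripper_width: 24.5
finger_force: 25.2
```

Request:
step_arm --moves '[[[-38, 22, 0], [0, 0, 0], 20], [[-76, 44, 0], [0, 0, 0], 20], [[-114, 66, 0], [0, 0, 0], 20], [[-152, 88, 0], [0, 0, 0], 20], [[-190, 110, 0], [0, 0, 0], 20]]'

```text
t: 29.05
ee_pos: [498.4, 154.4, 217.1]
ee_rot: [[-0.421, -0.907, -0.001], [-0.907, 0.421, -0.0], [0.001, 0.001, -1.0]]
contact_force: [0.9, 0.2, -0.5]
gripper_width: 24.0
finger_force: 25.2
```

Request:
step_arm --moves '[[[-38, 22, 0], [0, 0, 0], 20], [[-76, 44, 0], [0, 0, 0], 20], [[-114, 66, 0], [0, 0, 0], 20], [[-142, 83, 0], [0, 0, 0], 20], [[-157.5, 91.4, 0], [0, 0, 0], 20]]'

```text
t: 29.55
ee_pos: [481.5, 336.5, 216.8]
ee_rot: [[-0.418, -0.908, -0.001], [-0.908, 0.418, -0.0], [0.001, 0.001, -1.0]]
contact_force: [-0.3, -0.4, -0.3]
gripper_width: 24.0
finger_force: 25.2
```

Request:
step_arm --moves '[[[0, 0, 10], [0, 0, 0], 20], [[0, 0, 40], [0, 0, 0], 20], [[0, 0, 80], [0, 0, 0], 20], [[0, 0, 115], [0, 0, 0], 20], [[0, 0, 135], [0, 0, 0], 20]]'

```text
t: 30.05
ee_pos: [480.8, 331.1, 78.9]
ee_rot: [[-0.423, -0.906, -0.005], [-0.906, 0.423, -0.003], [0.005, 0.003, -1.0]]
contact_force: [0.5, 0.4, -0.9]
gripper_width: 24.2
finger_force: 25.2
```

Request:
step_arm --moves '[[[0, 0, 10], [0, 0, 0], 20], [[0, 0, 20], [0, 0, 0], 20], [[0, 0, 29], [0, 0, 0], 20], [[0, 0, 34], [0, 0, 0], 20], [[0, 0, 36], [0, 0, 0], 20]]'

```text
t: 30.55
ee_pos: [482.9, 334.1, 46.8]
ee_rot: [[-0.421, -0.907, 0.0], [-0.907, 0.421, 0.0], [-0.0, -0.0, -1.0]]
contact_force: [-0.2, -0.5, -0.0]
gripper_width: 24.3
finger_force: 25.2
```

Request:
step_arm --moves '[[[0, 0, 1], [0, 0, 0], 20], [[0, 0, 2], [0, 0, 0], 20], [[0, 0, 3], [0, 0, 0], 20], [[0, 0, 3], [0, 0, 0], 20], [[0, 0, 3], [0, 0, 0], 20]]'

```text
t: 31.05
ee_pos: [482.8, 334.2, 43.9]
ee_rot: [[-0.421, -0.907, 0.0], [-0.907, 0.421, 0.0], [-0.0, -0.0, -1.0]]
contact_force: [-0.3, 0.7, -0.2]
gripper_width: 24.3
finger_force: 25.2
```

Request:
step_arm --moves '[[[0, 0, 1], [0, 0, 0], 20], [[0, 0, 2], [0, 0, 0], 20], [[0, 0, 2], [0, 0, 0], 28], [[0, 0, 2], [0, 0, 0], 36], [[0, 0, 2], [0, 0, 0], 46]]'

```text
t: 31.55
ee_pos: [482.7, 334.1, 41.7]
ee_rot: [[-0.421, -0.907, -0.0], [-0.907, 0.421, -0.0], [0.0, 0.0, -1.0]]
contact_force: [0.8, -0.6, 0.1]
gripper_width: 46.0
finger_force: 0.0
```

Request:
step_arm --moves '[[[0, 0, 0], [0, 0, 0], 48], [[0, 0, -10], [0, 0, 0], 48], [[0, 0, -35], [0, 0, 0], 48], [[0, 0, -75], [0, 0, 0], 48], [[0, 0, -120], [0, 0, 0], 48]]'

```text
t: 32.05
ee_pos: [481.8, 333.6, 162.7]
ee_rot: [[-0.421, -0.907, -0.002], [-0.907, 0.421, -0.001], [0.002, 0.001, -1.0]]
contact_force: [0.8, 0.4, 0.2]
gripper_width: 48.2
finger_force: 0.0
```

Request:
step_arm --moves '[[[0, 0, -30], [0, 0, 0], 48], [[0, 0, -60], [0, 0, 0], 48], [[0, 0, -80], [0, 0, 0], 48], [[0, 0, -80], [0, 0, 0], 48], [[0, 0, -80], [0, 0, 0], 48]]'

```text
t: 32.55
ee_pos: [482.7, 334.2, 242.2]
ee_rot: [[-0.421, -0.907, 0.001], [-0.907, 0.421, 0.0], [-0.001, -0.001, -1.0]]
contact_force: [-1.1, 0.0, -0.8]
gripper_width: 47.6
finger_force: 0.0
```

```bash
python3 - <<'E'
from h import *
s=arm.read_state();print(s["t"],s["ee_pos"],s["gripper_width"])
a=cam("scene");w=cam("wrist")
cv2.imwrite("pics/mix5.png",np.hstack([cv2.resize(a["img"][130:310,140:380],(400,300)),cv2.resize(w["img"],(400,300))]))
E
```

```text
32.55 [482.72138598 334.15174196 242.18400683] 47.571068368148566
```

View pics/mix5.png

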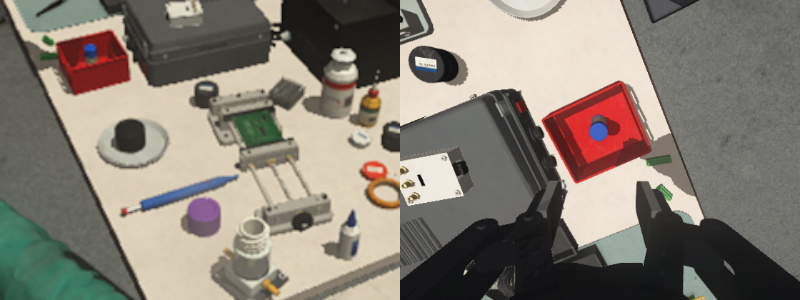

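The cartridge stands inside the red bin, with its blue end at wrist crop (598,130). The cap is in the dish, the bystanders have not moved, and the gripper is clear.

```bash
python3 -c "
from cell import arm
print(arm.sign_off())"
```

```text
the job is handed in; nothing more can be done
None
```

The job is handed in at about 33 s, with the cap open side down in the parts dish, the spent cartridge standing in the empty red bin and the bystanders unmoved; one risk is that regripping the cap briefly pulled it up with about 14 N, which with the spring may have touched the 22 N limit before I eased off.

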